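Click the trailer hook onto the sprung hitch pin

ROBOT

A 6-joint arm with a two-finger parallel gripper is mounted at the origin on the work surface. World frame = base frame: x ahead of the robot, y to its left, z up, the work surface at z = 0. Lengths are in m, angles in rad, forces in N, time in s.
With the tool pointing down it reaches from about 0.4 to 0.825 m from the base axis. Payload 7 kg.
Tool frame: the origin (TCP) lies midway between the tips of the shut fingers; the grasp point (between the pads) lies 19 mm behind it; z points along the fingers, y is the direction in which the jaws open and shut (so a half turn about z gives the same grasp; the last joint's range is limited). The gripper opens to 88 mm and grips with 3 to 60 N. Pads are 19 mm wide; open, the fingers measure 130 mm over their backs; the gripper's body (78 mm by 193 mm) begins 47 mm behind the grasp point.
Start: joints at [1.622, 0.359, 0.012, 0, -1.224, -0.288], TCP at [0.158, 0.656, 0.193] pointing down, gripper open.
Joint ranges: [-3.07, 3.07], [-1.43, 2.12], [-1.02, 1.25], [-3.03, 1.67], [-3.05, -0], [-3.03, 3.03]. Speed limits (rad/s): [2.39, 2.39, 3.01, 3.14, 3.14, 3.14].

INTERFACE

Orientations are given as a unit quaternion [x, y, z, w].
In Python, from plant import manip, eyes gives the robot as it stands. The module is installed in compiled form; this text tells all that it offers.
- The arm moves only by the shell command python3 -m jog 'ROWS' [OPENING] [FORCE]. ROWS is JSON, a list of rows, each an object with "xyz": the shift along the tool's x, y, z in mm, a list of three; "turn": the turn, a rotation vector about the tool's x, y, z in rad, a list of three. In form: [{"xyz": [x, y, z], "turn": [rx, ry, rz]}, ...]. A call has 1 to 5 rows; each row shifts and turns the commanded pose from where the row before left it, along the tool's axes as they then stand; what a row does not reach is not made up. A row lasts 1/12 s, in which the tool goes at most 41.7 mm and 7.16 degrees, less where a joint would pass 70% of its speed; a pose out of reach is approached as far as the arm can. A call with a gripper value outside its range is refused whole. OPENING is the opening, from 0 (shut) to 1 (fully open), set as the call begins (- or left out, the last holds). The fingers move at their own pace and stop on an object; FORCE is the grip in N (left out, the last holds). Time passes only in rows, so rows that do not move let the fingers close. It gives the time, the measured TCP pose, the force and the opening at its end, in the units of the state.
- manip.observe(): the state, without advancing time (a new reading comes with each control period).
- eyes.snapshot(name): name is "side" or "top" or "wrist"; returns a dict with "image" (400x640x3 uint8, blue, green, red), "fx", "fy", "cx", "cy" (pixels), "k1" (the pictures are not rectified: a ray, as slopes to the right and down, at radius r is drawn at 1 + k1 r^2 times it, then the intrinsics apply), "extrinsics" (4x4, takes a point from world to camera coordinates). Camera axes: x right, y down, z forward; pixel columns grow to the right and rows downward; lengths in m; the calibration is good to about 2 mm. A picture is of the moment at which its call begins. There is no depth.
- manip.hand_in(): hands the job in, once; it reports no verdict.
Trained networks look in the newest picture that a camera, given by its name, has taken for a name from the list of things; names that differ only in an ending like _2 or _b are one class to them, and where a whole thing is asked for, a point or a joint stands for the part that bears it (a point fixed in the world has none). Each returns a list of dicts, best first, with "score" (0 to 1); they miss things now and then, are a little off and sometimes report something else, mostly with a low value. They report only what shows in the picture. A call takes as long as a camera call. They do not tell look-alikes from the thing itself.
- eyes.search_frame(camera, label): "rect" ([centre column, centre row, width, height] in pixels, round what is visible of it).
- eyes.tip_of(camera, label): "uv" ([column, row] in pixels: a listed point, or the origin of a listed thing).
The state is a dict: "t": time; "qpos": joint angles; "dq": joint speeds; "joint_torque": joint torques, N m; "tcp_pos": TCP position; "orientation": TCP orientation; "contact_force": force on the tool from outside, world axes, zero at the start; "wrist_torque": the same for the moment, N m; "grip_width": finger opening in m.
Only numpy, scipy, OpenCV 4.12 (cv2) and the standard library are available. Lean on these libraries where they do the work, as an engineer would, in place of code of your own. Each camera call takes 0.05 s, during which the arm holds its last target. There are 200 camera calls.

TASK

Pick up the quick-hitch hook by its yellow grip and push its mouth down over the steel pin of the blue sprung hitch, against the springs, until the red safety latch flips shut under the pin. Then ease off so that the orange buffers lift the hook and the shut latch bears against the pin, and let go, leaving the hook coupled and upright. Push firmly but never ram the hitch, and leave the tape roll, the can and the wrench where they are.

Things in the scene. Friction and masses are not known exactly. Their poses are not given: they have to be found in the camera images.
- hook: Loose aluminium hook, 0.4-0.65 kg, 60 (x) by 26 (y) by 136 mm tall, standing on its two jaw feet. Origin: underside centre, level with the feet; z up. Mouth opens down: 18 mm slot (x -9 to 9) running along y, flared to 26 mm at the feet, throat at z 58.5 mm. Works equally well turned half a turn about z.
- grip (a point): Middle of the hook's yellow grip block (40 mm in x, 24 mm in y, 80 to 136 mm above the feet), on the hook's axis 112 mm above its feet; same axes as the hook. Grasp it across y from above.
- latch (a joint): Red sprung latch across the hook's mouth (rad): 0 shut, 1.45 folded up into the jaw; opens only inwards (upwards). A pin coming in from below lifts it to about 1.2 against 7 to 12 N; it snaps back to 0 under the pin once the pin centre is 46 to 48.5 mm above the feet. Shut, it holds the pin: it then bears on it with the pin centre 30 mm above the feet.
- latch_tip (a point): Tip of the red latch bar (6 mm thick), 22 mm from its pivot, which lies at x -17, z 20 mm in the hook frame. A red tail outside the jaw swings with it.
- hitch: Fixed grey base plate 150 (x) by 84 (y) by 12 mm, guide posts 70 mm tall at x -62 and 62 mm. Origin: underside centre on the bench, z up. Carries the blue saddle: flat plate 146 by 40 mm, top 54 mm above the bench, with two cheeks 28 mm wide in x, 30 mm gap along y, flared 60 to 70 mm above the saddle. The hook goes between them, its x along the hitch's x.
- saddle (a joint): How far the saddle with its cheeks and pin is pressed down (m): 0 up, 0.028 hard stop. Springs: 3 to 9 N (differs each time) starts it, each further mm takes 0.8 N. So the pin gives way by some 6 to 18 mm while the hook is pushed on.
- buffer (a joint): How far the two orange buffer pads on the saddle are pressed down (m). At 0 their tops stand 26 mm above the saddle, at 0.0255 they end flush. Springs: 6.6 N starts them, 17 N at the bottom. They lie under the hook's feet (x 16 to 50 mm either side, y -13 to 13) and push the hook back up; pushing it on with latch and buffers takes 15 to 22 N in all.
- pin (a point): Middle of the steel hitch pin, 14 mm diameter, along the hitch's y across the gap, 50 mm above the saddle's top (104 mm above the bench when not pressed). Moves with the saddle. With the buffers fully pressed this point is 49.5 mm above the hook's feet.
- tape: Bystander: black roll of tape, 96 mm across, 24 mm tall, loose. Origin: centre of its underside.
- can: Bystander: red can, 54 mm across, 110 mm tall, loose, standing. Origin: centre of its underside.
- wrench: Bystander: dark steel wrench, 170 mm long, lying flat along its x, loose.
There are look-alikes about, which are no part of the job. Several things have the shape of the hook; the one meant has the colours described above.

How it is judged:
At the end, for the whole second after the job is handed in: The hook is coupled, released and at rest (under 20 mm/s): latch shut (under 0.15 rad) with the pin above it, pin centre 26 to 36 mm above the hook's feet, within 5 mm of the middle of its mouth and 7 mm along the pin, hook upright within 0.12 rad (z of pin in the frame of hook between 0.026 and 0.036 m and x of pin in the frame of hook between -0.005 and 0.005 m and y of pin in the frame of hook between -0.007 and 0.007 m and value of joint latch below 0.15 rad and angle between hook's own z axis and vertical below 0.12 rad and linear speed of hook below 0.02 m/s and contact force between hook and the fingers below 0.1 N); the robot touches nothing.
It fails at once if the hook and the hitch are pressed together with more than 60 N (contact force between hook and hitch above 60 N).
It fails at once if the arm or fingers press on the hitch with more than 15 N (contact force between any of the arm, the fingers and hitch above 15 N).
It fails at once if the tape is moved more than 25 mm (distance of tape from where it was at the start of the episode above 0.025 m).
It fails at once if the can is moved more than 25 mm (distance of can from where it was at the start of the episode above 0.025 m).
It fails at once if the wrench is moved more than 25 mm (distance of wrench from where it was at the start of the episode above 0.025 m).
It also fails if it takes over 58 s, if anything falls off the work surface, if the arm or the gripper's body presses on something with over 40 N, if the wrist force passes 120 N, or if a joint passes its speed limit or range.

## Working session

There is one attempt and no reset: what is moved stays moved. The work goes in short steps, Python scripts to look and compute and a shell command to move; the robot and the scene stay as the last step left them, time stands still between calls to the robot, and variables do not carry over. Pictures are saved under pics/ and viewed, about 8 in all and at most 12, crops included, and the job is handed in when it is done.

```bash
mkdir -p pics; cat > h.py <<'E'
import numpy as np, cv2
from plant import manip, eyes
def snap(n,f=None):
    s=eyes.snapshot(n)
    if f: cv2.imwrite('pics/'+f,s['image'])
    return s
def ray(s,uv):
    d=np.array([(uv[0]-s['cx'])/s['fx'],(uv[1]-s['cy'])/s['fy']]); u=d.copy()
    for _ in range(20): u=d/(1+s['k1']*(u@u))
    E=np.array(s['extrinsics']); R,t=E[:3,:3],E[:3,3]
    return -R.T@t, R.T@np.array([u[0],u[1],1])
def atz(s,uv,z):
    o,d=ray(s,uv); return o+d*(z-o[2])/d[2]
def tri(a,ua,b,ub):
    o1,d1=ray(a,ua);o2,d2=ray(b,ub)
    k=np.linalg.lstsq(np.c_[d1,-d2],o2-o1,rcond=None)[0]
    p,q=o1+d1*k[0],o2+d2*k[1]; return (p+q)/2,np.linalg.norm(p-q)
def proj(s,p):
    E=np.array(s['extrinsics']);c=E[:3,:3]@np.array(p)+E[:3,3];u=c[:2]/c[2];u=u*(1+s['k1']*(u@u))
    return [u[0]*s['fx']+s['cx'],u[1]*s['fy']+s['cy']]
E
python3 - <<'E'
from h import *
np.set_printoptions(precision=3,suppress=True)
S={}
for c in ('top','side'):
    S[c]=snap(c,c+'0.png'); 
    o,_=ray(S[c],(320,200)); print(c,o)
    for l in ('grip','hook','pin','hitch','tape','can','wrench'):
        for r in eyes.tip_of(c,l)[:4]:
            z={'grip':.112,'pin':.104}.get(l,0)
            print(c,l,np.round(r['uv'],1),round(r['score'],2),atz(S[c],r['uv'],z))
im=np.vstack([S['top']['image'],S['side']['image']]); cv2.imwrite('pics/both.png',cv2.resize(im,(480,600)))
print(manip.observe())
E
```

```text
top [0.517 0.104 1.002]
top grip [416.2 253.6] 0.74 [ 0.432 -0.13   0.112]
top grip [425.4 209. ] 0.69 [ 0.539 -0.155  0.112]
top grip [466.6 200.2] 0.66 [ 0.558 -0.257  0.112]
top hook [406.  251.5] 0.86 [ 0.428 -0.132  0.   ]
top hook [415.5 171.3] 0.75 [ 0.644 -0.164  0.   ]
top hook [412.5 209.9] 0.69 [ 0.54  -0.152  0.   ]
top hook [453.9 204.9] 0.56 [ 0.551 -0.267  0.   ]
top pin [287.9 218.9] 0.69 [0.52  0.176 0.104]
top hitch [410.  214.5] 0.73 [ 0.527 -0.145  0.   ]
top hitch [291.7 218.7] 0.64 [0.521 0.174 0.   ]
top tape [348.7 150.1] 0.93 [0.704 0.017 0.   ]
top tape [368.  256.1] 0.55 [ 0.418 -0.029  0.   ]
top wrench [204.3 182.5] 0.76 [0.623 0.411 0.   ]
side [ 0.415 -0.615  0.701]
side grip [400.2 280.3] 0.92 [ 0.65  -0.164  0.112]
side grip [273.  283.9] 0.91 [ 0.438 -0.127  0.112]
side grip [337.6 283.5] 0.66 [ 0.544 -0.148  0.112]
side grip [361.2 336.3] 0.56 [ 0.556 -0.256  0.112]
side hook [356.9 374.7] 0.81 [ 0.555 -0.259  0.   ]
side hook [392.  318.4] 0.81 [ 0.649 -0.162  0.   ]
side hook [277.3 325.7] 0.76 [ 0.437 -0.134  0.   ]
side hook [336.3 325. ] 0.61 [ 0.544 -0.155  0.   ]
side pin [295.6 176.3] 0.89 [0.526 0.172 0.104]
side hitch [292.8 211.2] 0.73 [0.516 0.175 0.   ]
side tape [385.7 242.4] 0.67 [0.7   0.031 0.   ]
side can [260.5 281.8] 0.8 [ 0.418 -0.024  0.   ]
side wrench [316.6 149.1] 0.66 [0.624 0.424 0.   ]
{'t': 0.8, 'qpos': array([ 1.622,  0.359,  0.012,  0.   , -1.224, -0.288]), 'dq': array([ 0.001,  0.002,  0.   ,  0.001, -0.002, -0.001]), 'joint_torque': array([ -0.001, -58.228,  29.329,   7.002,   0.013,  -0.   ]), 'tcp_pos': array([0.158, 0.656, 0.193]), 'orientation': array([ 0.993, -0.118, -0.   , -0.   ]), 'contact_force': array([ 0.81 , -0.157,  0.612]), 'wrist_torque': array([-0.022, -0.025,  0.012]), 'grip_width': 0.08744531093598532}
```

View pics/top0.png

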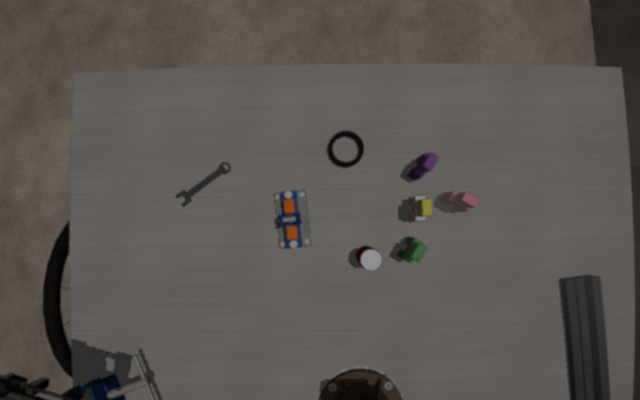

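View pics/side0.png

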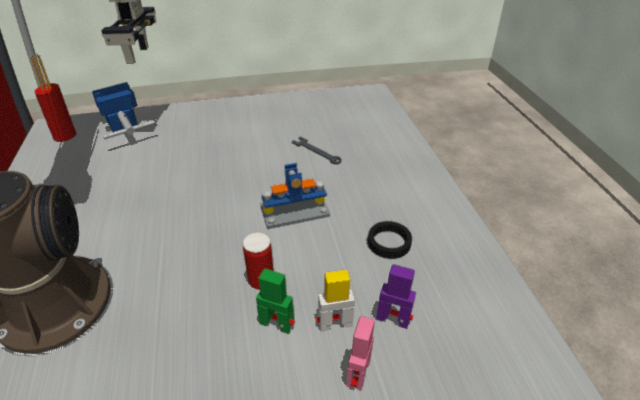

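Top view: four hook shapes, green (416,253), yellow/aluminium (425,209), pink (466,200) and purple (428,160). Only the one at (425,209) in the top view, (337,285) in the side view, has the yellow grip on a bare aluminium body. The hitch is at top (291,219). One enlarged crop will confirm this and give the yaws.

```bash
python3 - <<'E'
from h import *
t=cv2.imread('pics/top0.png');s=cv2.imread('pics/side0.png')
def crop(i,c,r,w,h,k): return cv2.resize(i[r:r+h,c:c+w],None,fx=k,fy=k,interpolation=cv2.INTER_CUBIC)
a=np.hstack([crop(t,395,190,50,37,8),crop(t,266,184,50,37*1,8)])
a=np.hstack([crop(t,390,185,50,50,6),crop(t,266,188,50,66,6)[:300]])
b=np.hstack([crop(s,305,262,75,75,4),crop(s,255,155,80,75,4)[:, :300]])
cv2.imwrite('pics/crop1.png',np.vstack([a,b]))
S=snap('top')
hsv=cv2.cvtColor(S['image'],cv2.COLOR_BGR2HSV)
m=cv2.inRange(hsv,(22,100,60),(38,255,255)); m[:, :400]=0;m[:,445:]=0
# brightest (top face) portion
ys,xs=np.nonzero(m); print(len(xs),xs.min(),xs.max(),ys.min(),ys.max()); print(cv2.minAreaRect(np.c_[xs,ys].astype(np.float32)))
m2=cv2.inRange(hsv,(3,150,100),(16,255,255)); n,l,st,ce=cv2.connectedComponentsWithStats(m2)
P=[]
for i in range(1,n):
    if st[i,4]>30: p=atz(S,ce[i],.08); P.append(p); print('orange',ce[i],st[i],p)
S2=snap('side')
for l in ('grip','pin'):
    T=eyes.tip_of('side',l)
    for r in T:
        print(l,r['uv'],tri(S,(425.4,209) if l=='grip' else (287.9,218.9),S2,r['uv']))
E
```

```text
176 421 431 199 215
((426.0, 207.0), (16.0, 10.0), 90.0)
orange [288.45081967 205.90163934] [284 200  10  13 122] [0.55239477 0.17589115 0.08      ]
orange [291.38709677 232.18548387] [286 226  11  13 124] [0.48736115 0.16943583 0.08      ]
grip [273.2, 285.3] (array([ 0.48747798, -0.14773178,  0.13391549]), np.float64(0.10128192167891195))
grip [361.8, 336.7] (array([ 0.56092585, -0.1903655 ,  0.00898725]), np.float64(0.04060103059478726))
grip [336.9, 285.5] (array([ 0.54006033, -0.15450789,  0.11527104]), np.float64(0.002987057072083396))
grip [400.3, 282.7] (array([ 0.58865953, -0.16954404,  0.1304135 ]), np.float64(0.10749671416617321))
grip [337.7, 315.1] (array([ 0.54038562, -0.17166391,  0.05546511]), np.float64(0.0006393266965341183))
pin [289.2, 176.3] (array([0.51602641, 0.17635931, 0.10261496]), np.float64(0.008368978667784707))
```

View pics/crop1.png

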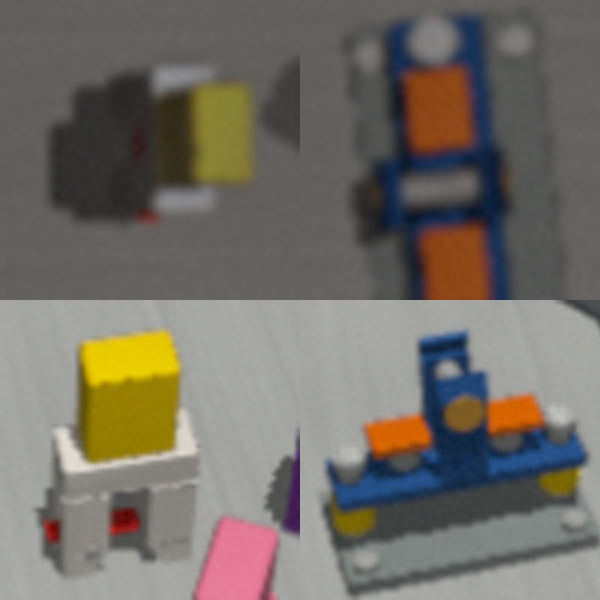

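The crop confirms it: yellow grip on a white/aluminium body with a red latch at (337,285) in the side view. Its x is almost along world x (yaw ≈ -0.04). The hitch yaw is ≈ +0.1 from the two orange pads. I'm moving towards the hook now.

```bash
python3 -m jog '[{"xyz":[0,0,-10],"turn":[0,0,-0.0985]},{"xyz":[0,0,-10],"turn":[0,0,-0.0985]},{"xyz":[30,25,-5],"turn":[0,0,0]},{"xyz":[30,25,-5],"turn":[0,0,0]},{"xyz":[30,25,-5],"turn":[0,0,0]}]' 0.7 25
python3 -m jog '[{"xyz":[30,25,-5],"turn":[0,0,0]},{"xyz":[30,25,-5],"turn":[0,0,0]},{"xyz":[30,25,0],"turn":[0,0,0]},{"xyz":[30,25,0],"turn":[0,0,0]},{"xyz":[30,25,0],"turn":[0,0,0]}]'
python3 -m jog '[{"xyz":[30,25,0],"turn":[0,0,0]},{"xyz":[30,25,0],"turn":[0,0,0]},{"xyz":[30,25,0],"turn":[0,0,0]},{"xyz":[30,25,0],"turn":[0,0,0]},{"xyz":[0,0,0],"turn":[0,0,0]}]'
```

```text
t: 1.42
tcp_pos: [0.2457, 0.5768, 0.2282]
orientation: [1.0, -0.019, 0.0, 0.0]
contact_force: [1.3, 0.8, 0.4]
grip_width: 0.0628
t: 1.83
tcp_pos: [0.3913, 0.4454, 0.2387]
orientation: [1.0, -0.02, 0.0, -0.0]
contact_force: [0.2, 0.2, 0.6]
grip_width: 0.0612
t: 2.25
tcp_pos: [0.5098, 0.3377, 0.2381]
orientation: [1.0, -0.022, 0.0, 0.001]
contact_force: [-0.8, 0.7, 0.4]
grip_width: 0.0615
```

```bash
python3 -m jog '[{"xyz":[4,35,0],"turn":[0,0,0]},{"xyz":[4,35,0],"turn":[0,0,0]},{"xyz":[4,35,0],"turn":[0,0,0]},{"xyz":[4,35,0],"turn":[0,0,0]},{"xyz":[4,35,0],"turn":[0,0,0]}]'
python3 -m jog '[{"xyz":[4,35,0],"turn":[0,0,0]},{"xyz":[4,35,0],"turn":[0,0,0]},{"xyz":[4,35,0],"turn":[0,0,0]},{"xyz":[4,35,0],"turn":[0,0,0]},{"xyz":[4,35,0],"turn":[0,0,0]}]'
python3 -m jog '[{"xyz":[4,35,0],"turn":[0,0,0]},{"xyz":[4,35,0],"turn":[0,0,0]},{"xyz":[4,35,0],"turn":[0,0,0]},{"xyz":[4,30,0],"turn":[0,0,0]},{"xyz":[0,0,0],"turn":[0,0,0]}]'
python3 - <<'E'
from h import *
np.set_printoptions(precision=4,suppress=True)
S=snap('wrist','w1.png'); o,d=ray(S,(320,200));print(o,d)
print(manip.observe()['tcp_pos'])
for l in('grip','hook'):
  for r in eyes.tip_of('wrist',l)[:4]: print(l,r['uv'],r['score'],atz(S,r['uv'],.112 if l=='grip' else 0))
E
```

```text
t: 2.67
tcp_pos: [0.519, 0.1648, 0.2384]
orientation: [1.0, -0.02, 0.0, -0.0]
contact_force: [0.9, -0.5, -0.2]
grip_width: 0.0611
t: 3.08
tcp_pos: [0.532, -0.0108, 0.2386]
orientation: [1.0, -0.02, 0.0, -0.0]
contact_force: [1.1, 0.3, 0.2]
grip_width: 0.0614
t: 3.5
tcp_pos: [0.5427, -0.149, 0.238]
orientation: [1.0, -0.022, -0.0, 0.0]
contact_force: [-0.3, 0.9, 0.1]
grip_width: 0.0613
[ 0.612  -0.1523  0.4306] [-0.2567  0.0193 -0.9663]
[ 0.5425 -0.1472  0.2378]
grip [310.4, 275.1] 0.82 [ 0.4344 -0.1302  0.112 ]
grip [323.9, 188.7] 0.76 [ 0.5402 -0.1509  0.112 ]
grip [335.8, 83.0] 0.64 [ 0.6492 -0.1675  0.112 ]
grip [419.3, 168.7] 0.63 [ 0.558  -0.2557  0.112 ]
hook [313.1, 242.3] 0.96 [ 0.4292 -0.1297  0.    ]
hook [326.3, 168.7] 0.9 [ 0.5449 -0.1551  0.    ]
hook [329.8, 93.9] 0.73 [ 0.6485 -0.1641  0.    ]
hook [397.6, 157.3] 0.72 [ 0.5571 -0.2596  0.    ]
```

View pics/w1.png

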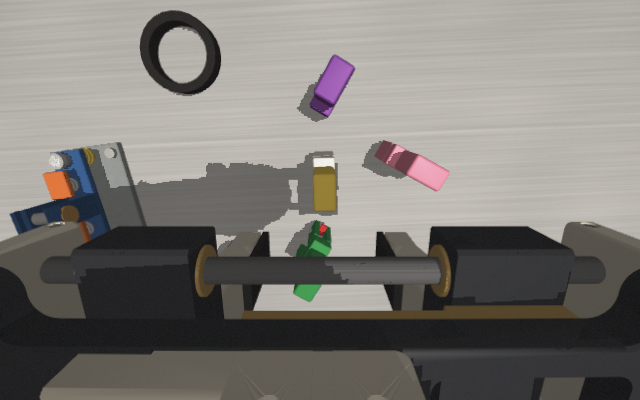

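The wrist view shows the yellow grip at (325,188), centred between the open fingers. It gives (0.540, -0.151), in agreement with the top/side fix. I'm going down over it.

```bash
python3 -m jog '[{"xyz":[-2,2,35],"turn":[0,0,0]},{"xyz":[0,0,35],"turn":[0,0,0]},{"xyz":[0,0,30],"turn":[0,0,0]},{"xyz":[0,0,25],"turn":[0,0,0]},{"xyz":[0,0,20],"turn":[0,0,0]}]'
python3 -m jog '[{"xyz":[0,0,0],"turn":[0,0,0]},{"xyz":[0,0,0],"turn":[0,0,0]}]'
python3 - <<'E'
from h import *
np.set_printoptions(precision=4,suppress=True)
S=snap('side'); cv2.imwrite('pics/s2.png',cv2.resize(S['image'][200:350,230:430],None,fx=4,fy=4))
E
```

```text
t: 4.07
tcp_pos: [0.5398, -0.1453, 0.0913]
orientation: [1.0, -0.019, -0.001, -0.0]
contact_force: [-0.4, 0.2, 0.5]
grip_width: 0.0617
t: 4.23
tcp_pos: [0.5404, -0.1458, 0.0929]
orientation: [1.0, -0.019, -0.001, 0.0]
contact_force: [0.7, 0.4, 0.8]
grip_width: 0.0616
```

View pics/s2.png

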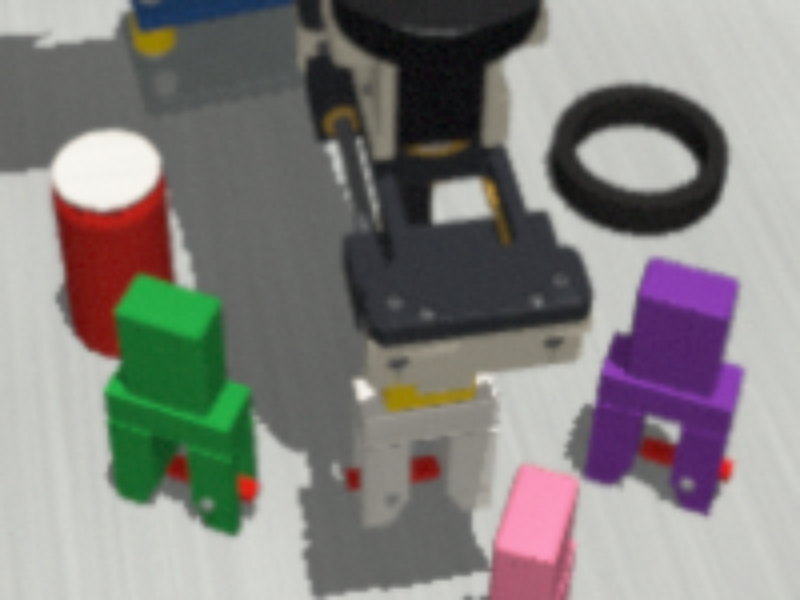

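The side crop shows the gripper over the aluminium hook: near finger in front of the yellow grip at (430,390), neighbours clear. I'll centre in y by 5 mm, then close.

```bash
python3 -m jog '[{"xyz":[0,5,0],"turn":[0,0,0]},{"xyz":[0,0,0],"turn":[0,0,0]}]'
python3 -m jog '[{"xyz":[0,0,0],"turn":[0,0,0]},{"xyz":[0,0,0],"turn":[0,0,0]},{"xyz":[0,0,0],"turn":[0,0,0]},{"xyz":[0,0,0],"turn":[0,0,0]},{"xyz":[0,0,0],"turn":[0,0,0]}]' 0 60
python3 -m jog '[{"xyz":[0,0,0],"turn":[0,0,0]},{"xyz":[0,0,0],"turn":[0,0,0]},{"xyz":[0,0,-10],"turn":[0,0,0]},{"xyz":[0,0,-25],"turn":[0,0,0]},{"xyz":[0,0,-35],"turn":[0,0,0]}]'
python3 -m jog '[{"xyz":[0,0,-40],"turn":[0,0,0]},{"xyz":[0,0,-40],"turn":[0,0,0]},{"xyz":[0,0,-30],"turn":[0,0,0]},{"xyz":[0,0,0],"turn":[0,0,0]},{"xyz":[0,0,0],"turn":[0,0,0]}]'
```

```text
t: 4.45
tcp_pos: [0.5417, -0.1519, 0.095]
orientation: [1.0, -0.02, 0.001, 0.0]
contact_force: [0.4, 0.5, 0.2]
grip_width: 0.061
t: 4.87
tcp_pos: [0.5405, -0.1517, 0.0933]
orientation: [1.0, -0.02, 0.0, -0.0]
contact_force: [-0.7, -0.1, -0.1]
grip_width: 0.0337
t: 5.28
tcp_pos: [0.5374, -0.1513, 0.1608]
orientation: [1.0, -0.02, -0.004, -0.0]
contact_force: [0.7, -0.3, -5.9]
grip_width: 0.023
t: 5.7
tcp_pos: [0.5408, -0.1514, 0.2749]
orientation: [1.0, -0.02, 0.001, -0.0]
contact_force: [-0.2, 0.4, -6.6]
grip_width: 0.0232
```

```bash
python3 -m jog '[{"xyz":[0,-10,0],"turn":[0,0,-0.07]},{"xyz":[0,-20,0],"turn":[0,0,-0.07]},{"xyz":[0,-30,0],"turn":[0,0,0]},{"xyz":[0,-35,0],"turn":[0,0,0]},{"xyz":[0,-35,0],"turn":[0,0,0]}]'
python3 -m jog '[{"xyz":[0,-35,0],"turn":[0,0,0]},{"xyz":[0,-25,0],"turn":[0,0,0]},{"xyz":[0,-10,0],"turn":[0,0,0]},{"xyz":[0,0,0],"turn":[0,0,0]},{"xyz":[0,0,0],"turn":[0,0,0]}]'
python3 - <<'E'
from h import *
np.set_printoptions(precision=4,suppress=True)
ob=manip.observe();print(ob['tcp_pos'],ob['orientation'],ob['contact_force'])
W=snap('wrist');Sd=snap('side');T=snap('top')
Z={'pin':.104,'hitch':0}
for c,S in(('wrist',W),('side',Sd),('top',T)):
  for l in('pin','hitch','grip','hook','latch_tip'):
    for r in eyes.tip_of(c,l)[:2]: print(c,l,r['uv'],round(r['score'],2),atz(S,r['uv'],Z.get(l,ob['tcp_pos'][2]+(.019 if l=='grip' else -.093))))
for c,S in(('wrist',W),('side',Sd),('top',T)):
  hsv=cv2.cvtColor(S['image'],cv2.COLOR_BGR2HSV)
  m2=cv2.inRange(hsv,(3,150,90),(16,255,255)); n,l,st,ce=cv2.connectedComponentsWithStats(m2)
  for i in range(1,n):
    if st[i,4]>60: print(c,'orange',ce[i],st[i,4],atz(S,ce[i],.08))
k=lambda i:cv2.resize(i,(800,500))[:, :]
cv2.imwrite('pics/w3.png',np.vstack([W['image'][:300],cv2.resize(Sd['image'][100:300,180:507],(640,300))[:300]]))
E
```

```text
t: 6.12
tcp_pos: [0.5284, -0.0214, 0.2706]
orientation: [0.999, 0.049, -0.002, 0.0]
contact_force: [0.4, 0.6, -5.7]
grip_width: 0.0236
t: 6.53
tcp_pos: [0.5222, 0.0475, 0.2715]
orientation: [0.999, 0.051, -0.002, 0.0]
contact_force: [0.7, -0.5, -5.0]
grip_width: 0.023
[0.5222 0.0475 0.2715] [ 0.9987  0.0508 -0.0017  0.0005] [ 0.6833 -0.5414 -4.9887]
wrist pin [222.1, 172.8] 0.63 [0.5175 0.1716 0.104 ]
wrist hitch [242.0, 158.9] 0.85 [0.5214 0.1745 0.    ]
wrist grip [522.2, 90.4] 0.92 [ 0.6195 -0.0545  0.2905]
wrist grip [319.5, 235.4] 0.79 [0.5222 0.0492 0.2905]
wrist hook [518.2, 163.8] 0.81 [ 0.5712 -0.1396  0.1785]
wrist hook [473.1, 95.5] 0.81 [ 0.6283 -0.0809  0.1785]
wrist latch_tip [478.2, 97.1] 0.41 [ 0.6275 -0.0859  0.1785]
side pin [293.2, 177.4] 0.96 [0.5197 0.1693 0.104 ]
side hitch [294.6, 211.8] 0.63 [0.5198 0.172  0.    ]
side grip [397.7, 282.4] 0.95 [ 0.5751 -0.3027  0.2905]
side grip [305.9, 133.4] 0.93 [0.5288 0.0457 0.2905]
side hook [354.6, 373.9] 0.82 [ 0.5168 -0.3478  0.1785]
side hook [276.2, 326.2] 0.69 [ 0.4298 -0.2571  0.1785]
side latch_tip [270.5, 317.7] 0.63 [ 0.4239 -0.2416  0.1785]
side latch_tip [308.7, 172.9] 0.56 [0.5388 0.0799 0.1785]
wrist orange [225.8076 142.8947] 551 [0.552  0.1752 0.08  ]
wrist orange [228.7419 193.7047] 403 [0.485  0.1702 0.08  ]
side orange [306.914  183.7957] 93 [0.5505 0.171  0.08  ]
side orange [278.9831 188.8475] 118 [0.4862 0.1654 0.08  ]
```

View pics/w3.png

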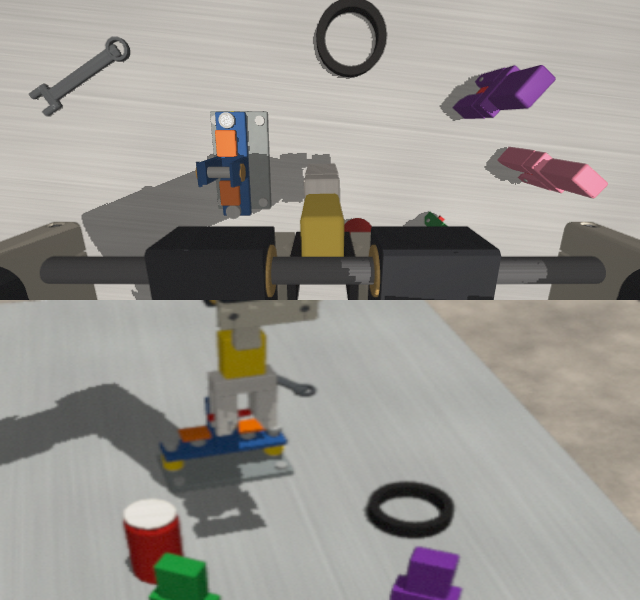

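The wrist view shows the held grip at (322,225) and the hitch at (235,165), with orange pads at (226,143) and (229,194). The estimates agree on a hitch centre of ≈ (0.519, 0.172), yaw ≈ 0.09. I'm moving above it.

```bash
python3 -m jog '[{"xyz":[2,-20,0],"turn":[0,0,0]},{"xyz":[3,-34,0],"turn":[0,0,0]},{"xyz":[3,-34,0],"turn":[0,0,0]},{"xyz":[2,-26,0],"turn":[0,0,0.01]},{"xyz":[0,-10,0],"turn":[0,0,0]}]'
python3 -m jog '[{"xyz":[0,0,10],"turn":[0,0,0]},{"xyz":[0,0,14],"turn":[0,0,0]},{"xyz":[0,0,12],"turn":[0,0,0]},{"xyz":[0,0,0],"turn":[0,0,0]},{"xyz":[0,0,0],"turn":[0,0,0]}]'
python3 - <<'E'
from h import *
np.set_printoptions(precision=4,suppress=True)
ob=manip.observe();print(ob['tcp_pos'],ob['orientation'],ob['contact_force'])
z=ob['tcp_pos'][2]
Sd=snap('side');
for l in('pin','hitch','grip','hook','latch_tip'):
    for r in eyes.tip_of('side',l): 
      p=atz(Sd,r['uv'],{'pin':.104,'hitch':0,'grip':z+.019,'hook':z-.093}.get(l,z-.075))
      if abs(p[0]-.52)<.04 and abs(p[1]-.17)<.05: print(l,r['uv'],round(r['score'],2),p)
W=snap('wrist')
for l in('pin','hitch','grip','hook'):
    for r in eyes.tip_of('wrist',l)[:2]: print('w',l,r['uv'],round(r['score'],2),atz(W,r['uv'],{'pin':.104,'hitch':0,'grip':z+.019,'hook':z-.093}[l]))
a=cv2.resize(Sd['image'][90:230,230:370],(560,560),interpolation=cv2.INTER_CUBIC)
cv2.imwrite('pics/s4.png',np.hstack([a,cv2.resize(W['image'][60:260,270:355],(238,560))]))
E
```

```text
t: 7.85
tcp_pos: [0.521, 0.175, 0.2729]
orientation: [0.999, 0.046, 0.0, -0.0]
contact_force: [-0.1, 0.9, -4.7]
grip_width: 0.0232
t: 8.27
tcp_pos: [0.5206, 0.1709, 0.2366]
orientation: [0.999, 0.045, -0.001, 0.001]
contact_force: [-0.1, -0.2, -4.5]
grip_width: 0.0231
[0.5206 0.1709 0.2366] [ 0.999   0.045  -0.0007  0.0006] [-0.1362 -0.2206 -4.4974]
pin [293.3, 176.5] 0.64 [0.5205 0.1725 0.104 ]
hitch [296.3, 210.3] 0.72 [0.5247 0.1765 0.    ]
grip [289.5, 116.0] 0.57 [0.5181 0.1739 0.2556]
hook [294.3, 161.8] 0.67 [0.524  0.1721 0.1436]
latch_tip [294.4, 153.5] 0.42 [0.5256 0.1772 0.1616]
w hitch [321.9, 172.1] 0.84 [0.519  0.1725 0.    ]
w grip [321.4, 240.0] 0.78 [0.5177 0.1719 0.2556]
w hook [569.1, 104.0] 0.8 [ 0.6276 -0.0498  0.1436]
w hook [321.4, 192.7] 0.72 [0.522  0.1728 0.1436]
```

View pics/s4.png

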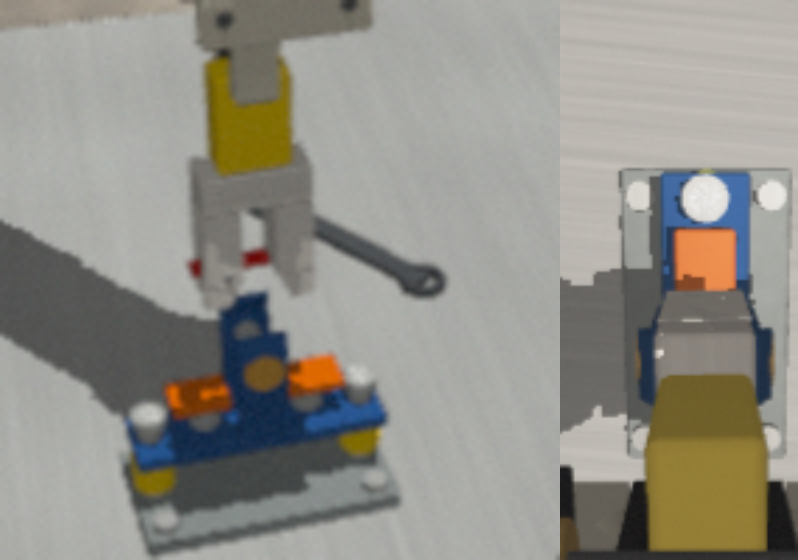

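The wrist crop shows the hook (660–752) centred on the saddle (663–748) between the cheeks. The side crop shows the jaw midline within about 1 mm of the pin at (256,350). I'll lower in stages and watch the force.

```bash
python3 -m jog '[{"xyz":[0,0,6],"turn":[0,0,0]},{"xyz":[0,0,6],"turn":[0,0,0]},{"xyz":[0,0,6],"turn":[0,0,0]},{"xyz":[0,0,5],"turn":[0,0,0]},{"xyz":[0,0,0],"turn":[0,0,0]}]'
python3 -m jog '[{"xyz":[0,0,5],"turn":[0,0,0]},{"xyz":[0,0,5],"turn":[0,0,0]},{"xyz":[0,0,5],"turn":[0,0,0]},{"xyz":[0,0,5],"turn":[0,0,0]},{"xyz":[0,0,0],"turn":[0,0,0]}]'
```

```text
t: 9.23
tcp_pos: [0.5201, 0.1714, 0.2124]
orientation: [0.999, 0.045, -0.001, 0.001]
contact_force: [0.7, 0.0, -4.6]
grip_width: 0.0233
t: 9.65
tcp_pos: [0.5203, 0.1715, 0.1928]
orientation: [0.999, 0.045, -0.001, 0.0]
contact_force: [-0.3, 0.4, -6.0]
grip_width: 0.0236
```

```bash
python3 -m jog '[{"xyz":[0,0,4],"turn":[0,0,0]},{"xyz":[0,0,4],"turn":[0,0,0]},{"xyz":[0,0,4],"turn":[0,0,0]},{"xyz":[0,0,4],"turn":[0,0,0]},{"xyz":[0,0,0],"turn":[0,0,0]}]'
python3 -m jog '[{"xyz":[0,0,3],"turn":[0,0,0]},{"xyz":[0,0,3],"turn":[0,0,0]},{"xyz":[0,0,3],"turn":[0,0,0]},{"xyz":[0,0,3],"turn":[0,0,0]},{"xyz":[0,0,0],"turn":[0,0,0]}]'
```

```text
t: 10.07
tcp_pos: [0.5215, 0.172, 0.1785]
orientation: [0.999, 0.045, 0.001, -0.0]
contact_force: [-0.5, 0.3, 3.7]
grip_width: 0.0231
t: 10.48
tcp_pos: [0.5221, 0.1722, 0.1676]
orientation: [0.999, 0.045, 0.001, -0.0]
contact_force: [-1.2, -0.6, 8.5]
grip_width: 0.0232
```

```bash
python3 -m jog '[{"xyz":[0,0,3],"turn":[0,0,0]},{"xyz":[0,0,3],"turn":[0,0,0]},{"xyz":[0,0,3],"turn":[0,0,0]},{"xyz":[0,0,3],"turn":[0,0,0]},{"xyz":[0,0,0],"turn":[0,0,0]}]'
python3 -m jog '[{"xyz":[0,0,2],"turn":[0,0,0]},{"xyz":[0,0,2],"turn":[0,0,0]},{"xyz":[0,0,2],"turn":[0,0,0]},{"xyz":[0,0,2],"turn":[0,0,0]},{"xyz":[0,0,0],"turn":[0,0,0]}]'
python3 - <<'E'
from h import *
Sd=snap('side');W=snap('wrist')
a=cv2.resize(Sd['image'][100:240,230:370],(560,560),interpolation=cv2.INTER_CUBIC)
cv2.imwrite('pics/s5.png',a)
E
```

```text
t: 10.9
tcp_pos: [0.5208, 0.1719, 0.1551]
orientation: [0.999, 0.045, 0.0, -0.0]
contact_force: [-5.2, 0.2, 10.6]
grip_width: 0.0236
t: 11.32
tcp_pos: [0.5211, 0.172, 0.1477]
orientation: [0.999, 0.045, 0.001, -0.0]
contact_force: [-5.1, -0.4, 13.0]
grip_width: 0.0229
```

View pics/s5.png

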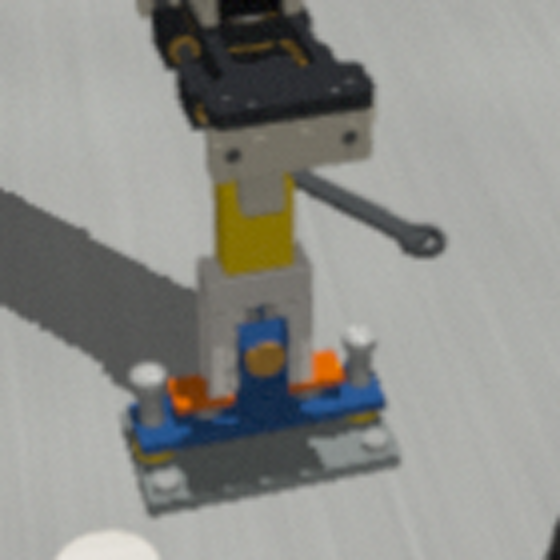

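The crop shows the hook seated over the pin (265,358), its feet on the orange pads and the saddle partly pressed. There is a sideways force of -5 N in x, so I'll ease x by -1.5 mm and push on.

```bash
python3 -m jog '[{"xyz":[-1.5,0,2],"turn":[0,0,0]},{"xyz":[0,0,2],"turn":[0,0,0]},{"xyz":[0,0,2],"turn":[0,0,0]},{"xyz":[0,0,2],"turn":[0,0,0]},{"xyz":[0,0,0],"turn":[0,0,0]}]'
python3 -m jog '[{"xyz":[0,0,1.5],"turn":[0,0,0]},{"xyz":[0,0,1.5],"turn":[0,0,0]},{"xyz":[0,0,1.5],"turn":[0,0,0]},{"xyz":[0,0,1.5],"turn":[0,0,0]},{"xyz":[0,0,0],"turn":[0,0,0]}]'
```

```text
t: 11.83
tcp_pos: [0.5196, 0.1719, 0.1396]
orientation: [0.999, 0.045, 0.001, -0.0]
contact_force: [-5.7, 0.5, 11.1]
grip_width: 0.0233
t: 12.25
tcp_pos: [0.5197, 0.1719, 0.1335]
orientation: [0.999, 0.045, 0.001, -0.0]
contact_force: [-5.5, -0.4, 11.6]
grip_width: 0.023
```

```bash
python3 -m jog '[{"xyz":[0,0,1],"turn":[0,0,0]},{"xyz":[0,0,1],"turn":[0,0,0]},{"xyz":[0,0,1],"turn":[0,0,0]},{"xyz":[0,0,1],"turn":[0,0,0]},{"xyz":[0,0,0],"turn":[0,0,0]}]'
python3 -m jog '[{"xyz":[0,0,1],"turn":[0,0,0]},{"xyz":[0,0,1],"turn":[0,0,0]},{"xyz":[0,0,1],"turn":[0,0,0]},{"xyz":[0,0,0],"turn":[0,0,0]}]'
python3 - <<'E'
from h import *
Sd=snap('side')
a=cv2.resize(Sd['image'][130:230,240:360],(720,600),interpolation=cv2.INTER_CUBIC)
cv2.imwrite('pics/s6.png',a)
E
```

```text
t: 12.67
tcp_pos: [0.5199, 0.172, 0.1299]
orientation: [0.999, 0.045, 0.001, -0.0]
contact_force: [-4.7, -0.0, 12.8]
grip_width: 0.0235
t: 13.0
tcp_pos: [0.5201, 0.172, 0.1272]
orientation: [0.999, 0.045, 0.001, -0.0]
contact_force: [-6.6, 0.3, 15.1]
grip_width: 0.0231
```

View pics/s6.png

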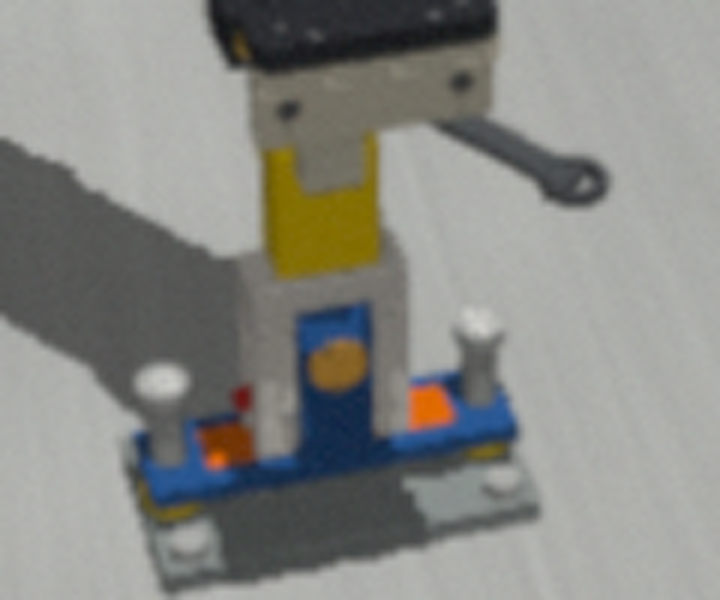

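The red tail has come back out at (242,397), about 10 px above the foot, the same as when shut at the start. The buffers look nearly flush, so the latch has snapped. I'll ease up.

```bash
python3 -m jog '[{"xyz":[0,0,1],"turn":[0,0,0]},{"xyz":[0,0,0],"turn":[0,0,0]},{"xyz":[0,0,-4],"turn":[0,0,0]},{"xyz":[0,0,-4],"turn":[0,0,0]},{"xyz":[0,0,0],"turn":[0,0,0]}]'
python3 -m jog '[{"xyz":[0,0,-4],"turn":[0,0,0]},{"xyz":[0,0,-4],"turn":[0,0,0]},{"xyz":[0,0,-4],"turn":[0,0,0]},{"xyz":[0,0,-4],"turn":[0,0,0]},{"xyz":[0,0,0],"turn":[0,0,0]}]'
python3 -m jog '[{"xyz":[0,0,-3],"turn":[0,0,0]},{"xyz":[0,0,-3],"turn":[0,0,0]},{"xyz":[0,0,-3],"turn":[0,0,0]},{"xyz":[0,0,-3],"turn":[0,0,0]},{"xyz":[0,0,0],"turn":[0,0,0]}]'
```

```text
t: 13.47
tcp_pos: [0.5202, 0.1721, 0.1347]
orientation: [0.999, 0.045, 0.001, -0.001]
contact_force: [-5.7, -0.7, 10.6]
grip_width: 0.0234
t: 13.88
tcp_pos: [0.5199, 0.172, 0.1501]
orientation: [0.999, 0.045, 0.001, -0.0]
contact_force: [-4.0, -0.6, 7.1]
grip_width: 0.0231
t: 14.3
tcp_pos: [0.5196, 0.1719, 0.1612]
orientation: [0.999, 0.045, 0.0, -0.0]
contact_force: [-2.9, 1.0, 3.3]
grip_width: 0.023
```

```bash
python3 -m jog '[{"xyz":[0,0,-2],"turn":[0,0,0]},{"xyz":[0,0,-2],"turn":[0,0,0]},{"xyz":[0,0,0],"turn":[0,0,0]}]'
python3 -m jog '[{"xyz":[0,0,-2],"turn":[0,0,0]},{"xyz":[0,0,-2],"turn":[0,0,0]},{"xyz":[0,0,0],"turn":[0,0,0]},{"xyz":[0,0,0],"turn":[0,0,0]}]'
python3 - <<'E'
from h import *
Sd=snap('side')
a=cv2.resize(Sd['image'][120:220,240:360],(720,600),interpolation=cv2.INTER_CUBIC)
cv2.imwrite('pics/s7.png',a)
E
```

```text
t: 14.55
tcp_pos: [0.5194, 0.1718, 0.1643]
orientation: [0.999, 0.045, -0.0, -0.0]
contact_force: [-3.4, 1.4, 1.3]
grip_width: 0.0235
t: 14.88
tcp_pos: [0.519, 0.1716, 0.1676]
orientation: [0.999, 0.045, -0.001, 0.0]
contact_force: [-3.1, 1.5, -3.6]
grip_width: 0.0232
```

View pics/s7.png

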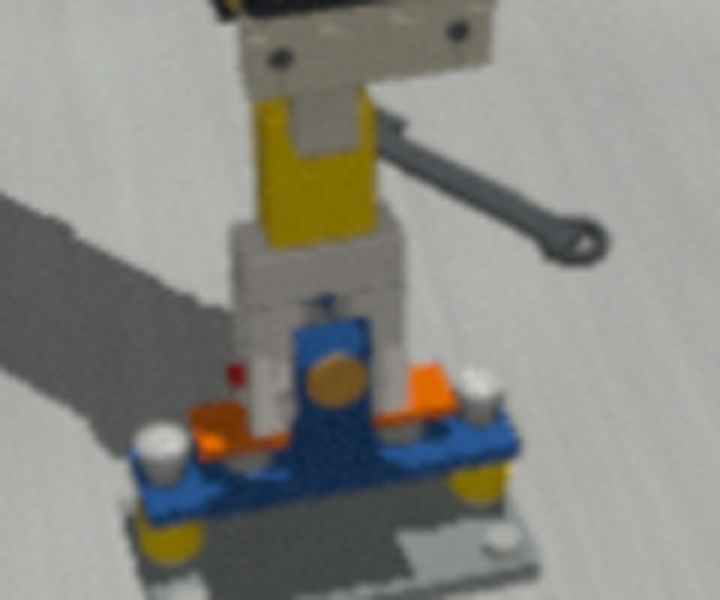

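The saddle is up again, the tail sits at the shut position (236,375), and the height 0.1676 matches the predicted coupled 0.167. Next is a small pull test to check the latch really holds.

```bash
python3 -m jog '[{"xyz":[-1,0,-1],"turn":[0,0,0]},{"xyz":[0,0,-1],"turn":[0,0,0]},{"xyz":[0,0,0],"turn":[0,0,0]}]'
```

```text
t: 15.18
tcp_pos: [0.5176, 0.1714, 0.1681]
orientation: [0.999, 0.045, -0.001, 0.0]
contact_force: [3.5, 2.0, -22.9]
grip_width: 0.0231
```

The latch holds: -23 N after a 2 mm pull. I'll back off and release.

```bash
python3 -m jog '[{"xyz":[0.5,0,1],"turn":[0,0,0]},{"xyz":[0,0,0.7],"turn":[0,0,0]},{"xyz":[0,0,0],"turn":[0,0,0]},{"xyz":[0,0,0],"turn":[0,0,0]}]' - 15
python3 -m jog '[{"xyz":[0,0,0],"turn":[0,0,0]},{"xyz":[0,0,0],"turn":[0,0,0]},{"xyz":[0,0,0],"turn":[0,0,0]},{"xyz":[0,0,0],"turn":[0,0,0]},{"xyz":[0,0,0],"turn":[0,0,0]}]' 0.6
python3 -m jog '[{"xyz":[0,0,-5],"turn":[0,0,0]},{"xyz":[0,0,-15],"turn":[0,0,0]},{"xyz":[0,0,-30],"turn":[0,0,0]},{"xyz":[0,0,-35],"turn":[0,0,0]},{"xyz":[0,0,-35],"turn":[0,0,0]}]'
python3 -m jog '[{"xyz":[0,0,-30],"turn":[0,0,0]},{"xyz":[0,0,0],"turn":[0,0,0]},{"xyz":[0,0,0],"turn":[0,0,0]},{"xyz":[0,0,0],"turn":[0,0,0]},{"xyz":[0,0,0],"turn":[0,0,0]}]'
python3 - <<'E'
from h import *
np.set_printoptions(precision=4,suppress=True)
Sd=snap('side'); T=snap('wrist')
for c,S in(('side',Sd),('wrist',T)):
  for l,z in(('pin',.104),('grip',.186),('hook',.074),('latch_tip',.094)):
    for r in eyes.tip_of(c,l):
      p=atz(S,r['uv'],z)
      if abs(p[0]-.52)<.04 and abs(p[1]-.17)<.05: print(c,l,r['uv'],round(r['score'],2),p)
a=cv2.resize(Sd['image'][120:220,240:360],(480,400),interpolation=cv2.INTER_CUBIC)
cv2.imwrite('pics/s8.png',np.vstack([a,cv2.resize(T['image'][100:300,200:440],(480,200*2))])[:, :][:600+0])
E
```

```text
t: 15.52
tcp_pos: [0.5183, 0.1713, 0.1682]
orientation: [0.999, 0.045, -0.001, 0.0]
contact_force: [-2.3, 0.7, -13.7]
grip_width: 0.0237
t: 15.93
tcp_pos: [0.5198, 0.1719, 0.1695]
orientation: [0.999, 0.045, 0.001, -0.0]
contact_force: [0.2, 0.8, -0.9]
grip_width: 0.0503
t: 16.35
tcp_pos: [0.5187, 0.1712, 0.2902]
orientation: [0.999, 0.045, -0.0, 0.0]
contact_force: [1.1, 1.1, 0.1]
grip_width: 0.0525
t: 16.77
tcp_pos: [0.5185, 0.1713, 0.3175]
orientation: [0.999, 0.045, -0.001, 0.0]
contact_force: [0.0, -0.0, 0.1]
grip_width: 0.0521
side pin [293.6, 178.1] 0.8 [0.5202 0.1666 0.104 ]
side grip [289.6, 144.7] 0.56 [0.5159 0.1761 0.186 ]
side hook [295.4, 186.6] 0.73 [0.5244 0.1736 0.074 ]
wrist pin [319.9, 172.6] 0.84 [0.5188 0.1746 0.104 ]
wrist grip [318.0, 185.9] 0.62 [0.5175 0.176  0.186 ]
wrist hook [321.3, 168.9] 0.68 [0.5194 0.1729 0.074 ]
wrist hook [319.4, 186.2] 0.39 [0.4929 0.1734 0.074 ]
```

View pics/s8.png

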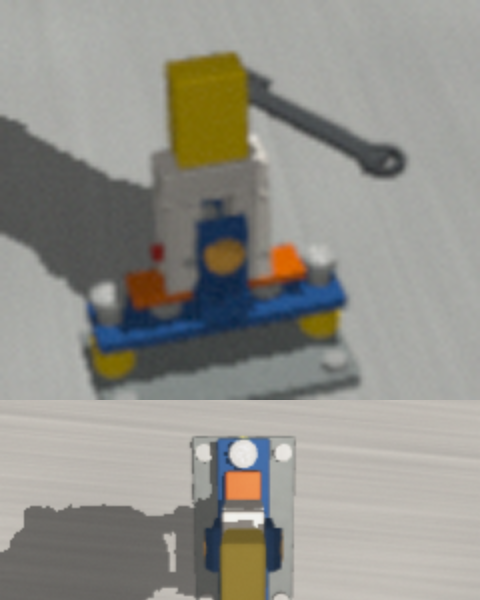

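The released hook stands upright in the hitch, centred between the cheeks, with the latch tail shut at (157,252) and the gripper well clear. I'm handing in.

```bash
python3 -c "
from plant import manip
print(manip.hand_in())"
```

```text
the job is handed in; nothing more can be done
None
```

I picked up the yellow-gripped hook, pushed it over the hitch pin until the latch shut, eased off, released it and handed in at about 17 s of the 58 s. `hand_in()` gives no verdict, so these are my own last checks:

- **Latch:** the red tail came back out to its shut position. A 2 mm upward pull read -23 N, against the roughly -5 N of the hook's own weight, so the latch is holding the pin.
- **Height:** the tool was at 0.1676 m before release, which puts the pin about 30 mm above the hook's feet (predicted 0.167 m).
- **Forces:** the highest upward wrist reading was 15 N, or about 20 N on the hitch with the hook's weight. The limit is 60 N.
- **Release:** the gripper is about 0.15 m above its release height and open, and contact force reads about 0 N.
- **Upright and centred:** in the final pictures the hook stands upright and centred between the cheeks. The network points differ by 3–8 mm between grip, hook and pin. The side-camera offsets in x were about the same while the hook was still held upright, so I put them down to network error rather than tilt.
- **Sideways force:** there was a push of 3–6 N in x while pressing on, probably from the latch. It was gone after release.
- **Bystanders:** the arm's path stayed clear of the tape, can and wrench, but I did not measure their positions again at the end.

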